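# Shut and bolt the razor box

## Robot

A 6-joint arm with a two-finger parallel gripper is mounted at the origin on the work surface. World frame = base frame: x ahead of the robot, y to its left, z up, the work surface at z = 0. Lengths are in mm, angles in degrees, forces in N, time in s.
With the tool pointing down it reaches from about 300 to 850 mm from the base axis. Payload 4.2 kg.
Tool frame: the origin (TCP) lies midway between the tips of the shut fingers; the grasp point (between the pads) lies 19 mm behind it (env.hold_point_z is the z of the grasp point in the tool frame, in mm); z points along the fingers, y is the direction in which the jaws open and shut (so a half turn about z gives the same grasp; the last joint's range is limited). The gripper opens to 91 mm and grips with 3 to 60 N. Pads are 32 mm wide; open, the fingers measure 118 mm over their backs; the gripper's body (76 mm by 178 mm) begins 60 mm behind the grasp point.
Start: joints at [-73.969, 18.312, 89.639, -0, 72.044, -1.146], TCP at [169.817, -549.368, 213.976] pointing down, gripper open.
Joint ranges: [-177.97, 177.97], [-48.28, 115.42], [12.27, 149.76], [-77.06, 257.06], [2.81, 150.46], [-146.56, 146.56]. Speed limits (degrees/s): [147.25, 147.25, 180, 180, 180, 180].

## Interface

Orientations are given as [roll, pitch, yaw] about the fixed x, y, z axes, in that order (R = Rz(yaw) Ry(pitch) Rx(roll)).
In Python, from workcell import env, grab_frame, camera_params, spotter gives the robot as it stands. The module is installed in compiled form; this text tells all that it offers.
- The arm moves only by the shell command python3 -m jog 'ROWS' [FORCE]. ROWS is text: rows parted by semicolons, each of 7 numbers parted by spaces: the turn, a rotation vector about the world's x, y, z in units of 5 degrees (1.0 is 5 degrees), then the shift along the world's x, y, z in units of 25 mm (1.0 is 25 mm), then the opening, from 0 (shut) to 1 (fully open). A call has 1 to 5 rows; each row is the pose to reach, as a shift and turn from the pose commanded when the call began; what a row does not reach only later rows make up. A row lasts 1/8 s, in which the tool goes at most 62.5 mm and 10.7 degrees, less where a joint would pass 70% of its speed; a pose out of reach is approached as far as the arm can. A call with a gripper value outside its range is refused whole. The fingers move at their own pace and stop on an object; FORCE is the grip in N (left out, the last holds). Time passes only in rows, so rows that repeat a pose let the fingers close. It gives the time, the measured TCP pose, the force and the opening at its end, in the units of the state.
- env.state(): the state, without advancing time (a new reading comes with each control period).
- grab_frame(name): name is "side" or "top"; returns the picture (384x512x3 uint8, red, green, blue); there is no depth.
- camera_params(name): a dict with "K" (3x3 intrinsics, pixels), "rvec" (rotation vector, rad) and "tvec" (3), from world to camera coordinates, as OpenCV has them. Camera axes: x right, y down, z forward; pixel columns grow to the right and rows downward; lengths in mm; the calibration is good to about 2 mm. A picture is of the moment at which its call begins. camera_params takes no time and is no camera call.
- env.job_done(): hands the job in, once; it reports no verdict.
Trained networks look in the newest picture that a camera, given by its name, has taken for a name from the list of things; names that differ only in an ending like _2 or _b are one class to them, and where a whole thing is asked for, a point or a joint stands for the part that bears it (a point fixed in the world has none). Each returns a list of dicts, best first, with "conf" (0 to 1); they miss things now and then, are a little off and sometimes report something else, mostly with a low value. They report only what shows in the picture. A call takes as long as a camera call.
- spotter.look_for(query, camera): "box" ([left, top, width, height] in pixels, round what is visible of it).
- spotter.trace(query, camera): "region" (384x512 bool, what is visible of it) and "box" ([left, top, width, height] in pixels, round what is visible of it).
The state is a dict: "time_s": time; "qpos": joint angles; "qvel": joint speeds; "effort": joint torques, N m; "ee_pos": TCP position; "ee_rot": TCP orientation; "force": force on the tool from outside, world axes, zero at the start; "torque": the same for the moment, N m; "gripper_width": finger opening in mm.
Only numpy, scipy, OpenCV 4.12 (cv2) and the standard library are available. Lean on these libraries where they do the work, as an engineer would, in place of code of your own. Each camera call takes 0.05 s, during which the arm holds its last target. There are 200 camera calls.

## Task

Lock the razor box on the walnut shelf so that a child cannot get into it: push its sliding lid fully shut, then hold the spring catch of the safety bolt fully down with one fingertip and keep it down while the other fingertip pushes the bolt's knob all the way home into the staple on the lid. Then take the fingers away so that the catch springs back up behind the bolt. Only push and press, pinch or lift nothing, and leave the bottle, brush, comb and clip where they are.

Things in the scene. Friction and masses are not known exactly. Their poses are not given: they have to be found in the camera images.
- box: Wooden box fixed to the shelf, 160 (its x) by 316 (y) by 75 mm high. Origin: centre of its underside; x to its back (away from the robot), y to its left, z up; turned up to 0.35 rad. Right top (y -158 to 10 mm): fixed deck with the steel bolt along x = 0; left top (y 11 to 149): sliding lid between wooden runners 78 mm high. Bolt's base plate rises to 77.5 mm, two straps over its bar to 86 mm.
- lid (a joint): Sliding lid, m: 0 = fully shut (hard stop), growing as it slides out along the box's -x (towards the robot), up to 0.06. Starts 0.02 to 0.055 open. About 2.5 N of friction; stays where it is left. The board's face is level with the deck, 75 mm above the shelf; its front edge is flush with the box front when shut.
- batten (a point): Centre of the upper face of the wooden batten across the lid by which it is pushed: 14 mm thick (box x), 90 mm long (box y), with a stepped top 14.5 to 16 mm above the lid board, highest 91 mm above the shelf. At box (20, 90) mm when shut; moves with the lid.
- bolt (a joint): Bolt, m: 0 = drawn (start), growing along the box's +y towards the lid, 0.024 = fully home (hard stop), its bar (12 mm wide, 84 mm above the shelf) inside the steel staple (18 mm clear, top at 88 mm) on the lid's right edge; with the lid open it misses or strikes the staple. About 2 N of friction, no spring. With the catch up, a tooth stops it within 2 mm of either end.
- knob (a point): Centre of the top of the bolt's upright round steel knob: 14 mm in diameter, top 107.5 mm above the shelf, standing 23.5 mm above the bar. At box (0, -44) mm when drawn, (0, -20) mm when home; moves with the bolt.
- catch (a joint): Spring safety catch, depth pressed, m: 0 = up, 0.006 = fully down (hard stop). The spring asks 2.7 N to start and 6.3 N fully down. The bolt is free once it is pressed more than 3 mm. Let go between the ends, it stays half down under the bolt and does not lock. Let go with the bolt past about 22 mm it springs up by itself.
- thumb_plate (a point): Centre of the upper face of the catch's flat ribbed steel plate: 30 mm (box x) by 44 mm (box y), in line with the bolt behind the knob, at box (0, -110) mm; free gap of 37 mm between plate and drawn knob. Face 95.5 mm above the shelf when up, 89.5 mm fully down (higher than bar and straps, lower than the knob's top). Press anywhere on it; a fingertip may slide along it.
- bottle: Small amber glass bottle with screw cap, 38 mm in diameter, 85 mm tall, standing on the shelf to the right of the box, loose. Origin: centre of its underside, z up. Leave alone.
- brush: Beard brush, about 160 mm long, 34 mm wide, 26 mm high, lying bristles down on the shelf to the left of the box, loose. Origin: on the shelf where handle and head meet, x towards the head. Leave alone.
- comb: Black comb, 130 by 32 by 5 mm, lying flat on the shelf in front of the deck, loose. Origin: centre of its underside, x along it. Leave alone.
- clip: Small steel mustache clip lying open in a narrow V, about 50 by 24 mm, 10 mm high, on the shelf to the left of the box's front, loose. Origin: centre of its underside. Leave alone.

How it is judged:
By the outcome, as a careful person would: the job done as asked, in the order asked, and still so for the second after the job is handed in, with the robot touching nothing.
It also fails if it takes over 45 s, if anything falls off the work surface, if the arm or the gripper's body presses on something with over 40 N, if the wrist force passes 120 N, or if a joint passes its speed limit or range.

## Working session

There is one attempt and no reset: what is moved stays moved. The work goes in short steps, Python scripts to look and compute and a shell command to move; the robot and the scene stay as the last step left them, time stands still between calls to the robot, and variables do not carry over. Pictures are saved under pics/ and viewed, about 8 in all and at most 12, crops included, and the job is handed in when it is done.

```bash
mkdir -p pics
cat > h.py <<'E'
import numpy as np,cv2
from workcell import env,grab_frame,camera_params,spotter
def cam(n):
    c=camera_params(n);return np.array(c["K"],float),cv2.Rodrigues(np.array(c["rvec"],float))[0],np.array(c["tvec"],float).ravel()
def atz(n,uv,z):
    K,R,t=cam(n);d=R.T@np.linalg.inv(K)@np.array([uv[0],uv[1],1.]);o=-R.T@t
    return o+d*(z-o[2])/d[2]
def proj(n,P):
    K,R,t=cam(n);q=(K@(R@np.atleast_2d(np.array(P,float)).T+t[:,None])).T
    return q[:,:2]/q[:,2:]
def save(n,f,crop=None,s=1):
    im=grab_frame(n)[:,:,::-1].copy()
    if crop: l,t,w,h=crop; im=im[t:t+h,l:l+w]
    cv2.imwrite("pics/"+f,cv2.resize(im,None,fx=s,fy=s,interpolation=cv2.INTER_CUBIC))
E
python3 - <<'E'
from h import *
im=[grab_frame(n) for n in("top","side")]
for i,n in zip(im,("top","side")): cv2.imwrite(f"pics/{n}0.png",cv2.resize(i[:,:,::-1],(768,576),interpolation=cv2.INTER_CUBIC))
Z=dict(box=75,batten=91,knob=107.5,thumb_plate=95.5,bottle=85,brush=20,comb=5,clip=8)
for n in("top","side"):
    K,R,t=cam(n);print(n,(-R.T@t).round())
    for q in Z:
        for r in spotter.trace(q,n)[:2]:
            v,u=np.nonzero(r["region"]); c=(u.mean(),v.mean())
            print(n,q,round(r["conf"],2),r["box"],np.round(c,1),atz(n,c,Z[q]).round(1))
s=env.state();print(s["time_s"],s["ee_pos"],s["ee_rot"])
E
```

```text
top [ 468.   29. 1105.]
top box 0.7 [203.2, 147.2, 134.3, 84.3] [269.6 190.6] [556.6  -6.8  75. ]
top batten 0.91 [207.5, 158.8, 63.6, 69.8] [239.1 192.8] [549.9  70.4  91. ]
top knob 0.62 [276.1, 187.1, 24.8, 8.4] [288.9 191.5] [551.5 -53.6 107.5]
top knob 0.23 [175.4, 142.8, 30.8, 52.6] [188.9 164.7] [619.2 194.5 107.5]
top thumb_plate 0.59 [294.5, 186.4, 29.9, 21.0] [314.4 196.7] [ 539.  -118.2   95.5]
top thumb_plate 0.28 [205.3, 158.2, 62.3, 68.6] [238.7 193.3] [548.3  71.3  95.5]
top bottle 0.65 [348.2, 202.9, 17.5, 14.9] [356.4 209.8] [ 506.5 -225.    85. ]
top brush 0.95 [176.7, 142.3, 30.2, 53.9] [188.9 163.8] [634.8 209.2  20. ]
top comb 0.94 [272.8, 231.9, 43.5, 20.9] [294.6 241.9] [423.5 -75.9   5. ]
side [136. 555. 739.]
side box 0.75 [199.9, 143.9, 145.5, 121.9] [271.2 203.2] [541.3  30.5  75. ]
side box 0.7 [302.9, 160.2, 23.5, 12.2] [310.1 164.6] [ 553.1 -138.    75. ]
side batten 0.63 [215.5, 182.9, 82.5, 63.7] [256.  213.4] [536.8  88.2  91. ]
side batten 0.2 [219.4, 282.9, 20.8, 24.7] [228.2 294.9] [443.8 273.3  91. ]
side knob 0.66 [271.4, 170.6, 38.4, 21.7] [289.7 178. ] [540.4 -34.4 107.5]
side thumb_plate 0.66 [214.7, 183.3, 83.6, 63.4] [256. 213.] [534.9  90.6  95.5]
side thumb_plate 0.6 [302.7, 159.7, 15.2, 12.5] [309.2 164.8] [ 541.3 -114.5   95.5]
side bottle 0.54 [331.9, 148.0, 19.4, 27.8] [344. 163.] [ 486.6 -186.9   85. ]
side brush 0.64 [169.2, 223.6, 38.5, 58.0] [185.6 246.4] [633.6 213.5  20. ]
side comb 0.82 [313.8, 205.8, 47.1, 35.3] [335.7 222.3] [426.5 -74.7   5. ]
side comb 0.57 [269.3, 166.9, 36.6, 20.1] [290.4 177.5] [ 605.8 -132.8    5. ]
side clip 0.58 [221.4, 284.4, 18.0, 21.4] [227.6 295.5] [483.2 239.    8. ]
side clip 0.57 [296.3, 159.5, 28.5, 14.5] [308.8 165. ] [ 596.9 -203.9    8. ]
0.9 [ 169.80709419 -549.34877566  213.97044525] [1.79996829e+02 1.82325975e-03 1.71784156e+01]
```

Run:
```python
import cv2
a=cv2.imread("pics/top0.png");b=cv2.imread("pics/side0.png")
# crops (native px: 190..370,130..260)
A=a[195:390,240:570];B=b[195:460,270:540]
cv2.imwrite("pics/topc.png",cv2.resize(A,None,fx=2.4,fy=2.4,interpolation=cv2.INTER_CUBIC))
cv2.imwrite("pics/sidec.png",cv2.resize(B,None,fx=2.2,fy=2.2,interpolation=cv2.INTER_CUBIC))
```

```text
(no output)
```

View pics/topc.png

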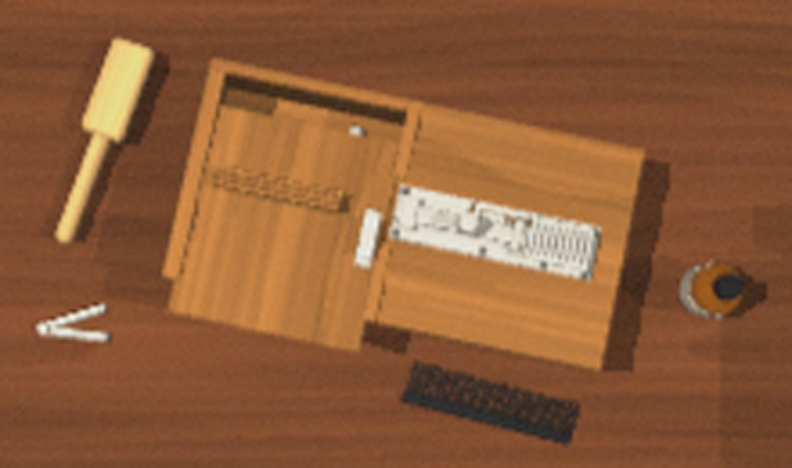

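View pics/sidec.png

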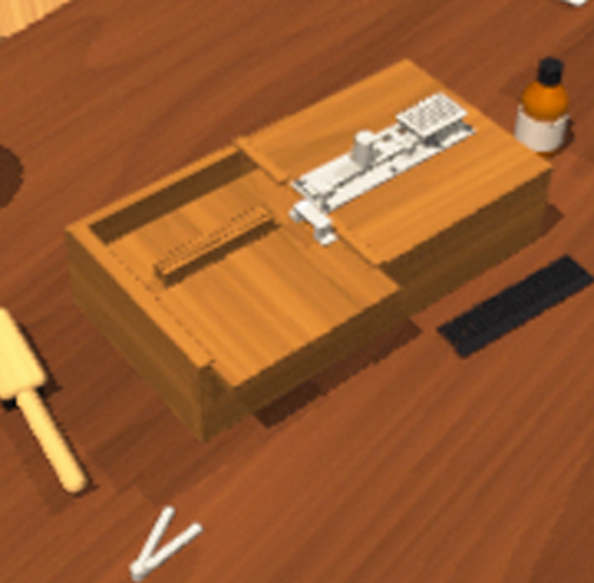

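The top crop shows the box turned about −13° with the lid partly open: batten at crop px (280,190), staple (368,238), thumb plate (562,245). The side crop shows the knob top at (365,135) and the plate at (432,115). Next I fit the box pose from the corners.

```bash
cat > fit.py <<'E'
from h import *
from scipy.optimize import least_squares
T=lambda u,v:((240+u/2.4)/1.5,(195+v/2.4)/1.5)
S=lambda u,v:((270+u/2.2)/1.5,(195+v/2.2)/1.5)
obs=[("top",(80,158,78),T(213,60)),("top",(80,-158,75),T(643,150)),("top",(-80,-158,75),T(603,370)),("top",(-80,158,78),T(163,277)),
("side",(80,-158,75),S(407,60)),("side",(-80,-158,75),S(550,172)),("side",(80,158,78),S(67,230)),("side",(-80,158,0),S(205,440)),("side",(0,-44,107.5),S(365,135)),("side",(0,-110,95.5),S(432,117)),("top",(0,-110,95.5),T(562,243))]
def w(p,P):
    c,s=np.cos(p[2]),np.sin(p[2]);return np.array([p[0]+c*P[0]-s*P[1],p[1]+s*P[0]+c*P[1],P[2]])
def inv(p,W):
    c,s=np.cos(p[2]),np.sin(p[2]);d=W[:2]-p[:2];return np.array([c*d[0]+s*d[1],-s*d[0]+c*d[1]])
f=lambda p:np.concatenate([proj(n,w(p,P))[0]-uv for n,P,uv in obs])
r=least_squares(f,[550,-5,-.2],loss="soft_l1");p=r.x
if __name__=="__main__":
    print(p,np.degrees(p[2]));print(f(p).reshape(-1,2).round(1).tolist())
    for n,uv,z in[("top",T(280,190),91),("side",S(213,247),90),("top",T(170,312),75),("top",T(358,350),75),("side",S(235,388),75),("side",S(400,290),75),("top",T(368,238),88)]:print(n,inv(p,atz(n,uv,z)).round(1))
    for q in[(0,-44,107.5),(0,-110,95.5),(20,90,91)]:print(q,w(p,q).round(1))
E
python3 fit.py
```

```text
[ 5.60799730e+02 -1.28332022e+01 -2.10675803e-01] -12.070834354229088
[[-1.1, -0.7], [-0.0, -0.5], [-0.9, -0.3], [-0.6, -0.1], [0.4, -0.7], [1.9, -2.1], [-0.2, -1.5], [0.4, 1.3], [0.9, 0.3], [0.9, -1.2], [-0.8, -0.3]]
top [-3.9 87.6]
side [-8.1 97.6]
top [-103.1  146.6]
top [-101.9   11.2]
side [-102.5  150.4]
side [-103.1   14.8]
top [-24.   20.5]
(0, -44, 107.5) [551.6 -55.9 107.5]
(0, -110, 95.5) [ 537.8 -120.4   95.5]
(20, 90, 91) [599.2  71.   91. ]
```

Lid is open about 23 mm (±2). Plan: shut the fingers and align the tool y axis with box y (yaw −12.1°). I'll go to box (−40, 90), push the lid shut, then straddle plate and knob gap with about 50 mm opening.

```bash
python3 -m jog '0 0 -2 1.2 2.1 0 0; 0 0 -4 2.5 4.2 0 0; 0 0 -5.85 3.7 6.3 0 0; 0 0 -5.85 5 8.4 0 0; 0 0 -5.85 6.2 10.5 0 0' 20; python3 -m jog '0 0 0 1.2 2.1 0 0; 0 0 0 2.5 4.2 0 0; 0 0 0 3.7 6.3 0 0; 0 0 0 5 8.4 0 0; 0 0 0 6.2 10.5 0 0'
```

```text
time_s: 1.52
ee_pos: [325.7, -285.2, 214.2]
ee_rot: [180.0, -0.1, -12.1]
force: [1.0, -1.0, 0.4]
gripper_width: 44.0
time_s: 2.15
ee_pos: [480.8, -22.5, 214.3]
ee_rot: [180.0, -0.1, -12.1]
force: [1.7, -0.6, -0.4]
gripper_width: 0.2
```

```bash
python3 -m jog '0 0 0 1.2 2.1 0 0; 0 0 0 2.4 4.3 -1 0; 0 0 0 2.4 4.3 -3 0; 0 0 0 2.4 4.3 -4.4 0; 0 0 0 2.4 4.3 -4.4 0'
python3 - <<'E'
from h import *; from fit import p,w,inv
s=env.state();print(s["ee_pos"],inv(p,np.array(s["ee_pos"])))
im=np.hstack([cv2.resize(grab_frame(n)[130:290,180:340,::-1],(400,400),interpolation=cv2.INTER_CUBIC) for n in("top","side")])
cv2.imwrite("pics/p1.png",im)
E
```

```text
time_s: 2.78
ee_pos: [537.8, 83.1, 101.5]
ee_rot: [179.9, 0.4, -12.0]
force: [-0.2, -0.9, 0.3]
gripper_width: 0.4
[537.76339645  83.07613128 101.54516563] [-42.58363314  88.9713836 ]
```

View pics/p1.png

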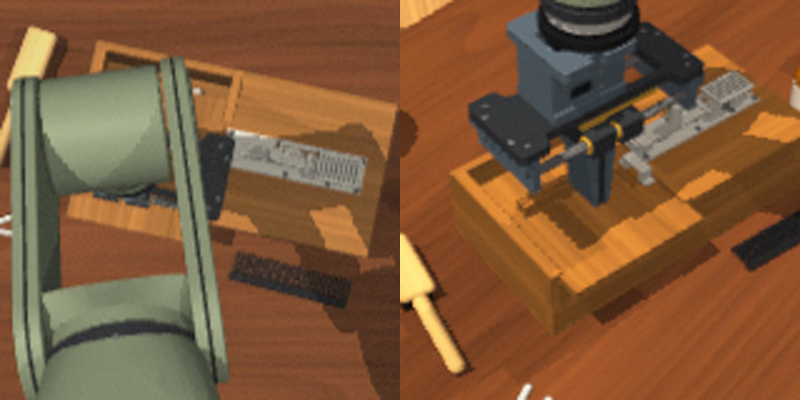

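Fingers stand on the robot side of the batten (side panel px ~(595,195)), clear of it. Lower, then push along box +x.

```bash
python3 -m jog '0 0 0 0 0 -0.5 0; 0 0 0 0 0 -0.9 0; 0 0 0 0 0 -0.9 0'; python3 -m jog '0 0 0 0.2 -0.04 0 0; 0 0 0 0.4 -0.08 0 0;0 0 0 0.6 -0.12 0 0;0 0 0 0.8 -0.17 0 0'
```

```text
time_s: 3.25
ee_pos: [539.2, 82.9, 80.9]
ee_rot: [180.0, 0.1, -12.1]
force: [0.2, 0.1, -0.2]
gripper_width: 0.4
time_s: 3.75
ee_pos: [559.4, 79.1, 81.5]
ee_rot: [-180.0, 0.1, -12.1]
force: [-2.5, 1.1, 1.9]
gripper_width: 0.6
```

```bash
python3 -m jog '0 0 0 0.15 -0.03 0 0; 0 0 0 0.3 -0.06 0 0;0 0 0 0.45 -0.09 0 0;0 0 0 0.55 -0.115 0 0'; python3 -m jog '0 0 0 0.06 -0.013 0 0; 0 0 0 0.12 -0.025 0 0'; python3 -m jog '0 0 0 0.06 -0.013 0 0; 0 0 0 0.06 -0.013 0 0'
```

```text
time_s: 4.25
ee_pos: [573.8, 76.0, 81.4]
ee_rot: [180.0, 0.0, -12.1]
force: [-2.0, 0.9, 2.2]
gripper_width: 0.4
time_s: 4.5
ee_pos: [576.0, 75.5, 81.4]
ee_rot: [180.0, 0.1, -12.1]
force: [-6.1, 1.5, 4.4]
gripper_width: 0.4
time_s: 4.75
ee_pos: [576.0, 75.4, 81.4]
ee_rot: [180.0, 0.3, -12.1]
force: [-7.5, 2.2, 5.4]
gripper_width: 0.8
```

TCP is at box x ≈ −3.5, the expected shut position, and force is rising. One firmer push to confirm the hard stop, then back off and up.

```bash
python3 -m jog '0 0 0 0.06 -0.013 0 0; 0 0 0 0.12 -0.025 0 0; 0 0 0 0.12 -0.025 0 0'; python3 -m jog '0 0 0 -0.3 0.06 0 0; 0 0 0 -0.6 0.12 0 0; 0 0 0 -0.6 0.12 1 0;0 0 0 -0.6 0.12 3 0.3;0 0 0 -0.6 0.12 3 0.55'
```

```text
time_s: 5.12
ee_pos: [576.1, 75.4, 81.4]
ee_rot: [179.9, 0.6, -12.1]
force: [-13.1, 4.8, 10.3]
gripper_width: 0.3
time_s: 5.75
ee_pos: [569.4, 77.6, 160.6]
ee_rot: [-179.8, -0.6, -12.1]
force: [-0.6, -0.4, -0.9]
gripper_width: 17.6
```

```bash
python3 -m jog '0 0 0 -0.3 -2 0 0.55; 0 0 0 -0.7 -4.5 0 0.55; 0 0 0 -1.12 -7.3 0 0.55; 0 0 0 -1.12 -7.3 -1 0.55; 0 0 0 -1.12 -7.3 -1.4 0.55'
python3 - <<'E'
from h import *; from fit import p,w,inv
s=env.state();print(s["ee_pos"],inv(p,np.array(s["ee_pos"])),s["gripper_width"])
im=np.hstack([cv2.resize(grab_frame(n)[120:270,o:o+150,::-1],(400,400),interpolation=cv2.INTER_CUBIC) for n,o in(("top",210),("side",220))])
cv2.imwrite("pics/p2.png",im)
E
```

```text
time_s: 6.38
ee_pos: [536.8, -105.9, 119.5]
ee_rot: [180.0, 0.2, -12.2]
force: [0.3, -0.2, 0.4]
gripper_width: 50.2
[ 536.76583901 -105.92814729  119.47210448] [ -4.03440688 -96.06258516] 50.225458572948895
```

View pics/p2.png

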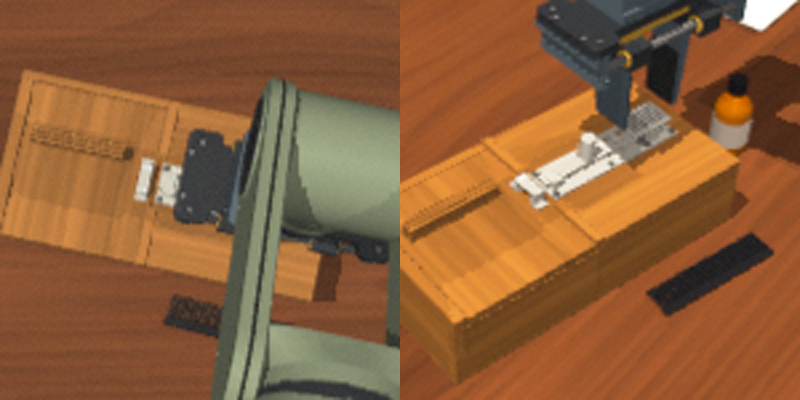

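Lid is visibly shut, with the staple in line with the bolt (top panel px (145,180)). The tips hover over the plate and the gap. I'll correct x by 4 mm and check with projections.

```bash
python3 -m jog '0 0 0 0.12 0.04 0 0.55; 0 0 0 0.12 0.04 -0.3 0.55;0 0 0 0.12 0.04 -0.3 0.55'
python3 - <<'E'
from h import *; from fit import p,w,inv
s=env.state();e=np.array(s["ee_pos"]);b=inv(p,e);print(e,s["ee_rot"],b,s["gripper_width"],s["force"])
im=grab_frame("side")[:,:,::-1].copy();k=5;o=(255,115);I=cv2.resize(im[o[1]:o[1]+110,o[0]:o[0]+120],None,fx=k,fy=k,interpolation=cv2.INTER_CUBIC)
h=s["gripper_width"]/2
def rect(x0,x1,y0,y1,z,c):
    q=proj("side",[w(p,(x,y,z)) for x,y in((x0,y0),(x1,y0),(x1,y1),(x0,y1))])
    cv2.polylines(I,[((q-o+.5)*k).astype(int)],True,c,1)
for a,d in((h,h+13.5),(-h-13.5,-h)): rect(b[0]-16,b[0]+16,b[1]+a,b[1]+d,e[2],(0,0,255))
rect(-15,15,-132,-88,95.5,(0,255,0));rect(-7,7,-51,-37,107.5,(255,0,0))
cv2.imwrite("pics/p3.png",I)
E
```

```text
time_s: 6.85
ee_pos: [540.9, -103.4, 113.6]
ee_rot: [180.0, 0.0, -12.0]
force: [-0.0, -0.3, 0.1]
gripper_width: 50.5
[ 540.88019319 -103.44591376  113.60944221] [ 1.79993980e+02  4.72951024e-02 -1.20141574e+01] [ -0.53010852 -92.77483719] 50.51303990803388 [-0.01526197 -0.25239688  0.09400512]
```

View pics/p3.png

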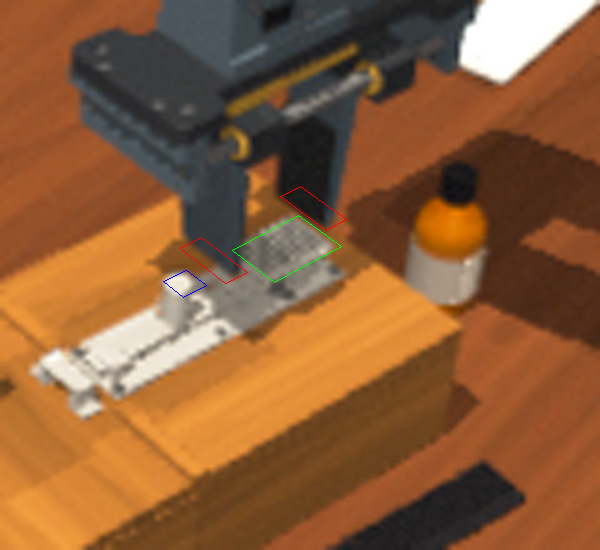

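Overlays agree with the picture to about 1–2 mm: the far fingertip is over the plate, and the near fingertip is in the gap about 3 mm short of the knob. Descending.

```bash
python3 -m jog '0 0 0 0 -0.05 -0.3 0.55; 0 0 0 0 -0.05 -0.6 0.55;0 0 0 0 -0.05 -0.7 0.55;0 0 0 0 -0.05 -0.7 0.55'; python3 -m jog '0 0 0 0 0 -0.12 0.55; 0 0 0 0 0 -0.2 0.55;0 0 0 0 0 -0.2 0.55'
```

```text
time_s: 7.4
ee_pos: [540.9, -105.4, 96.2]
ee_rot: [180.0, 0.0, -12.1]
force: [1.2, 0.6, -0.2]
gripper_width: 50.3
time_s: 7.78
ee_pos: [541.3, -105.5, 91.9]
ee_rot: [180.0, -0.1, -12.1]
force: [-0.8, 0.0, 4.5]
gripper_width: 50.1
```

```bash
python3 -m jog '0 0 0 0 0 -0.05 0.55; 0 0 0 0 0 -0.1 0.55;0 0 0 0 0 -0.1 0.55'; python3 -m jog '0 0 0 0 0 -0.05 0.55; 0 0 0 0 0 -0.06 0.55;0 0 0 0 0 -0.06 0.55'
```

```text
time_s: 8.15
ee_pos: [541.4, -105.5, 89.6]
ee_rot: [180.0, -0.1, -12.1]
force: [-1.3, -0.5, 5.6]
gripper_width: 50.0
time_s: 8.52
ee_pos: [541.5, -105.7, 89.3]
ee_rot: [180.0, -0.1, -12.1]
force: [-4.1, 0.4, 13.2]
gripper_width: 49.7
```

Catch is at its stop (13 N at z 89.3). Now sliding along box +y while keeping the downward press.

```bash
python3 -m jog '0 0 0 0.035 0.16 0 0.55; 0 0 0 0.07 0.32 0 0.55;0 0 0 0.1 0.48 0 0.55;0 0 0 0.135 0.64 0 0.55'; python3 -m jog '0 0 0 0.02 0.1 0 0.55; 0 0 0 0.04 0.2 0 0.55'
```

```text
time_s: 9.02
ee_pos: [545.5, -92.2, 89.4]
ee_rot: [179.7, -0.2, -12.0]
force: [-3.6, -7.8, 13.3]
gripper_width: 50.1
time_s: 9.28
ee_pos: [546.6, -87.3, 89.4]
ee_rot: [179.7, -0.3, -12.0]
force: [-1.6, -8.4, 11.3]
gripper_width: 50.3
```

```bash
python3 -m jog '0 0 0 0.025 0.12 0 0.55; 0 0 0 0.05 0.24 0 0.55'; python3 -m jog '0 0 0 0.02 0.1 -0.02 0.55; 0 0 0 0.035 0.16 -0.02 0.55'; python3 -m jog '0 0 0 0.01 0.06 0 0.55; 0 0 0 0.02 0.08 0 0.55'
```

```text
time_s: 9.52
ee_pos: [547.8, -81.3, 89.5]
ee_rot: [179.7, -0.3, -12.0]
force: [-1.6, -8.1, 12.1]
gripper_width: 49.9
time_s: 9.78
ee_pos: [548.7, -77.7, 89.4]
ee_rot: [179.7, -0.3, -11.9]
force: [-3.7, -8.8, 16.0]
gripper_width: 49.9
time_s: 10.02
ee_pos: [549.2, -75.7, 89.4]
ee_rot: [179.7, -0.3, -11.9]
force: [-4.3, -9.3, 15.4]
gripper_width: 50.0
```

```bash
python3 -m jog '0 0 0 0.01 0.05 0 0.55; 0 0 0 0.02 0.08 0 0.55'; python3 -m jog '0 0 0 0.01 0.05 0 0.55; 0 0 0 0.02 0.08 0 0.55';python3 - <<'E'
from h import *; from fit import p,w,inv
s=env.state();e=np.array(s["ee_pos"]);print(inv(p,e),s["gripper_width"])
cv2.imwrite("pics/p4.png",cv2.resize(grab_frame("side")[120:220,255:375,::-1],None,fx=5,fy=5,interpolation=cv2.INTER_CUBIC))
E
```

```text
time_s: 10.28
ee_pos: [549.6, -73.8, 89.4]
ee_rot: [179.6, -0.3, -11.9]
force: [-3.2, -9.3, 15.4]
gripper_width: 50.2
time_s: 10.52
ee_pos: [549.7, -73.1, 89.4]
ee_rot: [179.5, -0.3, -11.9]
force: [-4.3, -15.2, 15.3]
gripper_width: 50.1
[  1.79121177 -61.26571189] 50.12412407356847
```

View pics/p4.png

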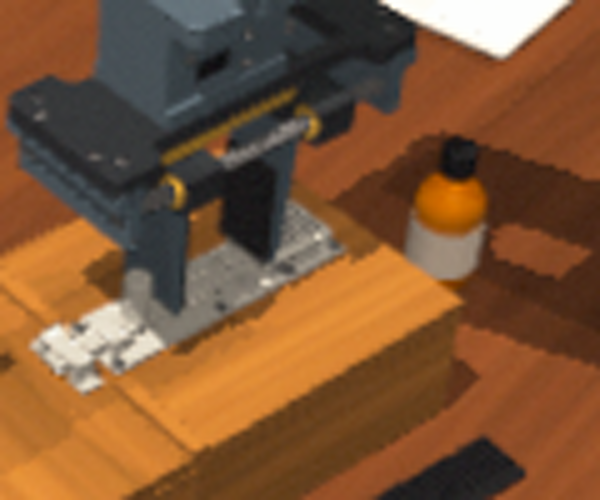

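The bolt is in the staple and the lateral force jumped to 15 N with the motion stalled. One more small push to confirm the stop.

```bash
python3 -m jog '0 0 0 0.01 0.05 0 0.55; 0 0 0 0.015 0.07 0 0.55; 0 0 0 0.015 0.07 0 0.55'
```

```text
time_s: 10.95
ee_pos: [549.8, -72.8, 89.4]
ee_rot: [179.4, -0.2, -11.9]
force: [-4.4, -20.1, 15.3]
gripper_width: 50.1
```

Home stop confirmed (20 N, no motion). Back off 6 mm with the catch still held, then lift straight up and away.

```bash
python3 -m jog '0 0 0 -0.03 -0.15 0 0.55; 0 0 0 -0.06 -0.3 0 0.55; 0 0 0 -0.06 -0.3 0 0.55'; python3 -m jog '0 0 0 0 0 0.3 0.55; 0 0 0 0 0 1 0.55; 0 0 0 0 0 3 0.55;0 0 0 0 0 5 0.55'; python3 -m jog '0 0 0 -1 -2.4 0 0.55; 0 0 0 -2 -4.8 0 0.55; 0 0 0 -3 -7.2 0 0.55; 0 0 0 -4 -9.6 0 0.55; 0 0 0 -5 -12 0 0.55'; python3 -m jog '0 0 0 -1 -1.5 0 0.55; 0 0 0 -1.5 -2.5 0 0.55; 0 0 0 -1.5 -2.5 0 0.55'
python3 - <<'E'
from h import *; from fit import p,w
for n,o in(("top",(205,140)),("side",(215,130))):
    im=grab_frame(n)[:,:,::-1];k=5;W=110
    I=cv2.resize(im[o[1]:o[1]+W,o[0]+20:o[0]+20+W-30 if 0 else o[0]+20+W],(500,500),interpolation=cv2.INTER_CUBIC);kk=500/W
    for (x0,x1,y0,y1,z),c in (((-15,15,-132,-88,95.5),(0,255,0)),((-7,7,-27,-13,107.5),(255,0,0))):
        q=proj(n,[w(p,(x,y,z)) for x,y in((x0,y0),(x1,y0),(x1,y1),(x0,y1))])
        cv2.polylines(I,[((q-(o[0]+20,o[1])+.5)*kk).astype(int)],True,c,1)
    globals()[n]=I
cv2.imwrite("pics/p5.png",cv2.resize(np.hstack([top,side]),(800,400)))
Z=dict(knob=107.5,thumb_plate=95.5,bottle=85,brush=20,comb=5,clip=8)
for n in("top","side"):
    for q in Z:
        for r in spotter.trace(q,n)[:1]:
            v,u=np.nonzero(r["region"]);print(n,q,round(r["conf"],2),np.round((u.mean(),v.mean()),1))
E
```

```text
time_s: 11.32
ee_pos: [549.9, -73.6, 89.4]
ee_rot: [-179.9, -0.3, -12.1]
force: [-0.6, 3.4, 14.5]
gripper_width: 50.3
time_s: 11.82
ee_pos: [547.3, -73.9, 212.2]
ee_rot: [180.0, 0.1, -12.1]
force: [1.2, 0.2, -0.5]
gripper_width: 50.5
time_s: 12.45
ee_pos: [426.6, -364.0, 211.3]
ee_rot: [-180.0, 0.0, -12.1]
force: [1.9, 0.1, 0.3]
gripper_width: 50.3
time_s: 12.82
ee_pos: [389.1, -426.2, 211.0]
ee_rot: [-180.0, 0.1, -12.2]
force: [-0.1, -0.2, -1.8]
gripper_width: 50.3
top knob 0.51 [285.8 190.8]
top thumb_plate 0.73 [313.8 196.5]
top bottle 0.77 [357.  209.9]
top brush 0.78 [188.9 163.2]
top comb 0.74 [293.5 243.7]
top clip 0.42 [175.1 220. ]
side knob 0.47 [285.  180.3]
side thumb_plate 0.69 [309.6 165.2]
side bottle 0.74 [344.1 163.1]
side brush 0.81 [185.8 246.7]
side comb 0.77 [335.7 222.3]
side clip 0.54 [228.5 294.5]
```

View pics/p5.png

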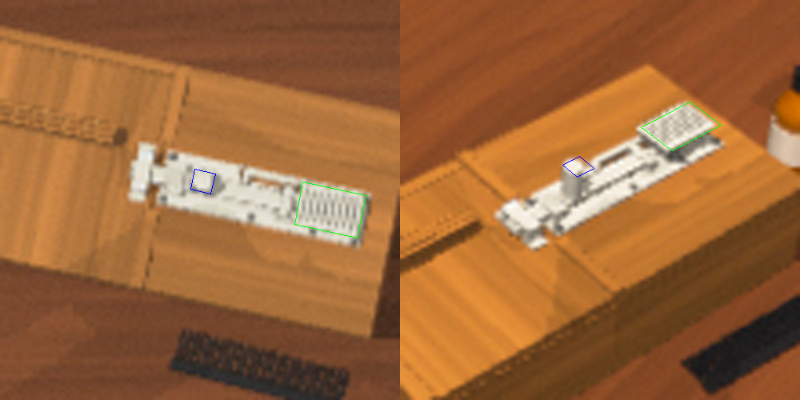

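The knob sits on its predicted home outline in both views, with the bar through the staple. To verify the catch height and the loose objects, I'll match patches from the first pictures.

Run:
```python
from h import *; from fit import p,w
for n in("top","side"):
    a=cv2.imread(f"pics/{n}0.png",0);b=cv2.resize(cv2.cvtColor(grab_frame(n),cv2.COLOR_RGB2GRAY),(768,576),interpolation=cv2.INTER_CUBIC)
    q=proj(n,[w(p,(0,-110,95.5)),w(p,(0,-110,89.5))]);print(n,"full press would shift",((q[1]-q[0])*1.5).round(2))
    c={"plate":q[0]};c.update(dict(bottle=(357,210),brush=(189,164),comb=(294,242),clip=(175,220)) if n=="top" else dict(bottle=(344,163),brush=(186,246),comb=(335,222),clip=(228,295)))
    c["fixeddeck"]=proj(n,w(p,(75,-150,75)))[0]
    for k,uv in c.items():
        h=12 if k=="plate" else 30; x,y=(np.array(uv)*1.5).round().astype(int)
        T=a[y-h:y+h,x-h-6:x+h+6];I=b[y-h-12:y+h+12,x-h-18:x+h+18]
        m=cv2.matchTemplate(I,T,cv2.TM_CCOEFF_NORMED);_,v,_,l=cv2.minMaxLoc(m);print(n,k,round(v,3),l[0]-12,l[1]-12)
print(env.state()["force"])
```

```text
top full press would shift [-0.53  0.25]
top plate 0.985 0 0
top bottle 0.979 0 0
top brush 0.999 0 0
top comb 0.976 0 0
top clip 0.985 0 0
top fixeddeck 0.997 0 0
side full press would shift [-0.34  2.86]
side plate 0.99 0 0
side bottle 0.989 0 0
side brush 1.0 0 0
side comb 0.984 0 0
side clip 0.989 0 0
side fixeddeck 0.999 0 0
[ 0.16787739  0.17407879 -0.14439316]
```

The plate is back at its up position (a full press would shift it 2.9 px; the match shows 0). Nothing else has moved, so I'm handing the job in.

```bash
python3 -c "
from workcell import env
print(env.job_done(), env.state()['time_s'])"
```

```text
the job is handed in; nothing more can be done
the job is handed in; nothing more can be done
```

The razor box is locked: the lid is shut, the bolt is home in the staple, and the catch has sprung back up behind it. I handed the job in at about 13 s of robot time.

- **Lid:** I pushed the batten with the shut fingers until the lid hit its hard stop, where the push reached 13 N with no further movement. The tool was within about 0.5 mm of the expected shut position.
- **Bolt:** With the gripper 50 mm open, one fingertip held the catch at its stop (11–16 N down). The other pushed the knob until it stopped, at 20 N sideways. I backed off slightly with the catch still held, then lifted straight up and away.
- **Final pictures:**
  - The knob lies on its predicted home outline in both views, and the bar is through the staple.
  - The thumb plate matches its starting "up" picture with no shift; a full press would shift it about 2.9 px in the side view.
  - Bottle, brush, comb and clip also show no shift.
- **One disagreement:** the network's comb centre in the top view differed by about 2 px from the start. The side view and direct picture matching in both views show no movement, so I put it down to mask noise.

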